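# Move a board carrier to the folded hook and fold the emptied one away

### The job

Swing the folded hook all the way out, then move the hanging board carrier over onto it so that it hangs straight and free behind the upturned end. Once the first hook is empty, fold that one fully flat against its post. Do not set the carrier down on the way, and leave the bottle, bin, jar and screwdriver where they are.

Things in the scene. Friction and masses are not known exactly. Their poses are not given: they have to be found in the camera images.
- spare_post: fixed steel bench upright: plate 90 mm wide (y), 30 mm thick (x from +25 to +55 mm), top at z = 225 mm, on a foot 120 mm (y) by 100 mm (x from -15 to +85 mm), 10 mm thick. Origin at table height straight below the hook's hinge axis; its front faces its own -x (roughly the robot). Carries one swing-out hook, hinge axis through the origin, middle of the arm at z = 200 mm. Its hook starts folded (or nearly) and empty. The carrier must end here
- used_post: fixed steel bench upright: plate 90 mm wide (y), 30 mm thick (x from +25 to +55 mm), top at z = 225 mm, on a foot 120 mm (y) by 100 mm (x from -15 to +85 mm), 10 mm thick. Origin at table height straight below the hook's hinge axis; its front faces its own -x (roughly the robot). Carries one swing-out hook, hinge axis through the origin, middle of the arm at z = 200 mm. Its hook starts fully out with the carrier hanging on it
- spare_hook (a joint): hinge of the hook arm on the spare post, about a vertical axis. 0 = folded flat along the post's front face, arm pointing to the post's +y; 1.571 (90 degrees, end stop) = fully out, arm pointing along the post's -x. Growing values turn it counter-clockwise seen from above. Stays where it is left (friction about 0.1 N m), no spring, no latch
- used_hook (a joint): hinge of the hook arm on the used post, about a vertical axis. 0 = folded flat along the post's front face, arm pointing to the post's -y; 1.571 (90 degrees, end stop) = fully out, arm pointing along the post's -x. Growing values turn it clockwise seen from above. Stays where it is left (friction about 0.1 N m), no spring, no latch
- spare_hook_root (a point): point on the hinge axis of the spare hook at the height of the arm's top face (z = 206 mm). Turns with the arm: the arm runs along its -x. Arm: flat steel bar 120 mm long, 20 mm wide (y), 12 mm high, hinge barrel 20 mm diameter, 24 mm high; at the end an upturned lip 12 mm thick (from 108 to 120 mm along the arm), 20 mm wide, rising 20 mm above the arm. Folded, the outer 75 mm of the arm jut out past the side of the post's plate with free space behind
- used_hook_root (a point): the same point of the used hook, which is the same shape; arm along its -x
- spare_hook_tip (a point): middle of the top of the spare hook's lip, 114 mm from the hinge axis, 20 mm above the arm's top face
- used_hook_tip (a point): the same point of the used hook
- carrier: loose upright board carrier, 0.2 to 0.4 kg: aluminium frame 130 mm wide (y), 12 mm thick (x), 162 mm high, plus a black grip tab on the top; green circuit board (6 mm thick) fills the frame from 10 to 85 mm height; above it a window 110 mm wide from 85 to 150 mm height; top bar 12 mm high (150 to 162 mm). Origin: centre of its underside, z up the frame. It hangs by the top bar across the hook arm, which passes through the window along the carrier's x
- carrier_grip (a point): centre of the carrier's grip tab: 12 mm thick (x), 30 mm wide (y), 40 mm high (standing on the middle of the top bar), 182 mm above the carrier's underside; axes as the carrier's
- carrier_bar (a point): middle of the underside of the carrier's top bar, 150 mm above its underside; rests on the hook arm's top face when hung, where it may go on rocking slightly for a while; axes as the carrier's
- bottle: bystander: loose plastic bottle, 56 mm diameter, 160 mm high, origin at the centre of its underside
- bin: bystander: loose open bin 120 mm (x) by 70 mm (y), 50 mm high, origin at the centre of its underside
- jar: bystander: loose jar with a lid, 60 mm diameter, 85 mm high, origin at the centre of its underside
- driver: bystander: loose screwdriver 170 mm long lying on the table along its x, up to 35 mm high
Things that resemble listed ones, but are neither listed nor needed, are in the scene too. Leave any blue or red look-alike of the used_post alone. Of the things that look like the carrier, the larger one is meant.

How it is judged:
By the outcome, as a careful person would: the job done as asked, in the order asked, and still so for the second after the job is handed in, with the robot touching nothing.
It also fails if it takes over 67 s, if anything falls off the work surface, if the arm or the gripper's body presses on something with over 40 N, if the wrist force passes 120 N, or if a joint passes its speed limit or range.

### The arm

A 6-joint arm with a two-finger parallel gripper is mounted at the origin on the work surface. World frame = base frame: x ahead of the robot, y to its left, z up, the work surface at z = 0. Lengths are in mm, angles in rad, forces in N, time in s.
With the tool pointing down it reaches from about 350 to 975 mm from the base axis. Payload 7.1 kg.
Tool frame: the origin (TCP) lies on the front face of the gripper's body, between the roots of the fingers; the fingertips stand 80 mm ahead of it and the grasp point (between the pads) lies 61 mm ahead of it (env.tips_ahead is the distance from the TCP to the fingertips, in mm); z points along the fingers, y is the line along which they close (so a half turn about z gives the same grasp; the last joint's range is limited). The gripper opens to 88 mm and grips with 3 to 60 N. Pads are 20 mm wide; open, the fingers measure 115 mm over their backs; the gripper's body (75 mm by 178 mm) begins 61 mm behind the grasp point.
Start: joints at [-1.244, 0.423, 1.63, -0, 1.089, -0.019], TCP at [211.86, -587.98, 302.675] pointing down, gripper open.
Joint ranges: [-3, 3], [-0.9, 2.11], [0.09, 2.58], [-1.31, 4.45], [0.11, 2.69], [-2.54, 2.54]. Speed limits (rad/s): [2.39, 2.39, 3.01, 3.14, 3.14, 3.14].

### API

Orientations are given as a unit quaternion [x, y, z, w].
In Python, from station import env, set_gripper, viewer, workorder gives the robot as it stands. Calls block until the motion is done:
- env.reach(position, orientation): joint-space move of the TCP to a pose.
- env.move_l(position, rot=None, rate=150, f_stop=None): straight line of the TCP; rot=None keeps the orientation; rate is the mean speed in mm/s. With f_stop (N) it stops when the force on the tool has changed by that much, and returns True; else False.
- env.move_joints(angles): joint-space move.
- set_gripper(opening): finger opening in mm; the grip force is fixed at half the most; returns when the fingers have stopped.
- env.hold(seconds).
- env.ik(position, orientation): joint angles nearest the present ones, or None.
- env.read_state(): the state.
- viewer.camera(name): name is "side" or "top"; returns the picture (384x512x3 uint8, blue, green, red); there is no depth.
- viewer.camera_params(name): a dict with "fx", "fy", "cx", "cy" (pixels), "pose" (4x4, takes a point from camera to world coordinates). Camera axes: x right, y up, looking along -z (the intrinsics and any distortion apply to the point x, -y, -z); pixel columns grow to the right and rows downward; lengths in mm; the calibration is good to about 2 mm. A picture is of the moment at which its call begins. camera_params takes no time and is no camera call.
A pose or a line that the arm cannot do raises env.IKError and nothing moves.
- workorder.sign_off(): hands the job in; it is judged then, once.
The state is a dict: "time_s": time; "qpos": joint angles; "dq": joint speeds; "tau": joint torques, N m; "tool_pos": TCP position; "orientation": TCP orientation; "force": force on the tool from outside, world axes, zero at the start; "wrist_torque": the same for the moment, N m; "width": finger opening in mm; "grip_force": force on a finger pad.
Only numpy, scipy, OpenCV 4.12 (cv2) and the standard library are available. Lean on these libraries where they do the work, as an engineer would, in place of code of your own. Each camera call takes 0.05 s, during which the arm holds its last target. There are 200 camera calls.

## Working session

There is one attempt and no reset: what is moved stays moved. The work goes in short steps, each a Python script; the robot and the scene stay as the last script left them, time stands still between calls to the robot, and variables do not carry over. Pictures are saved under pics/ and viewed, at most 10 in all, crops included, and the job is handed in when it is done.

```bash
mkdir -p pics; ls; python3 - <<'E'
from station import env, viewer
import cv2
for n in ("side","top"):
    p=viewer.camera_params(n); print(n,{k:(v if k!='pose' else v) for k,v in p.items()})
    cv2.imwrite(f"pics/{n}0.png",cv2.resize(viewer.camera(n),(800,600),interpolation=cv2.INTER_CUBIC))
s=env.read_state(); print(s['time_s'],s['orientation'],s['width'])
E
```

```text
pics
side {'fx': 494.96661298198796, 'fy': 494.96661298198796, 'cx': 251.946410431698, 'cy': 190.00454270725754, 'pose': array([[-9.99744665e-01,  1.49565502e-02, -1.69382875e-02,
         5.13160901e+02],
       [-2.25936483e-02, -6.73649684e-01,  7.38705375e-01,
         9.22692249e+02],
       [-3.61987986e-04,  7.38899456e-01,  6.73815601e-01,
         1.01199671e+03],
       [ 0.00000000e+00,  0.00000000e+00,  0.00000000e+00,
         1.00000000e+00]])}
top {'fx': 424.3866781124099, 'fy': 424.3866781124099, 'cx': 260.5691558261107, 'cy': 183.96765207100756, 'pose': array([[-2.61240246e-02,  9.98274524e-01, -5.25881081e-02,
         4.73953715e+02],
       [-9.99631700e-01, -2.64738539e-02, -5.96657355e-03,
         4.20676135e+00],
       [-7.34848827e-03,  5.24128689e-02,  9.98598463e-01,
         1.11785005e+03],
       [ 0.00000000e+00,  0.00000000e+00,  0.00000000e+00,
         1.00000000e+00]])}
0.1 [ 9.85091830e-01  1.72027958e-01 -1.13301902e-04 -6.74973178e-04] 87.72606649539563
```

View pics/side0.png

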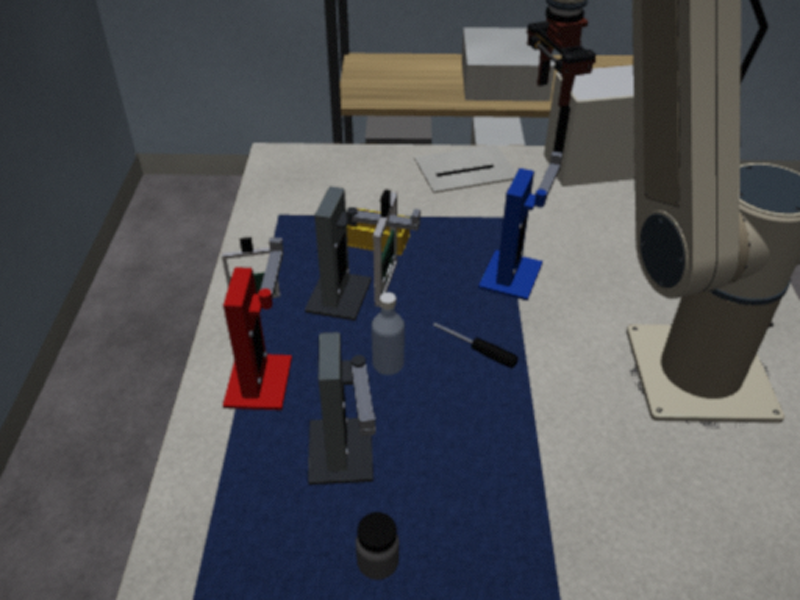

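View pics/top0.png

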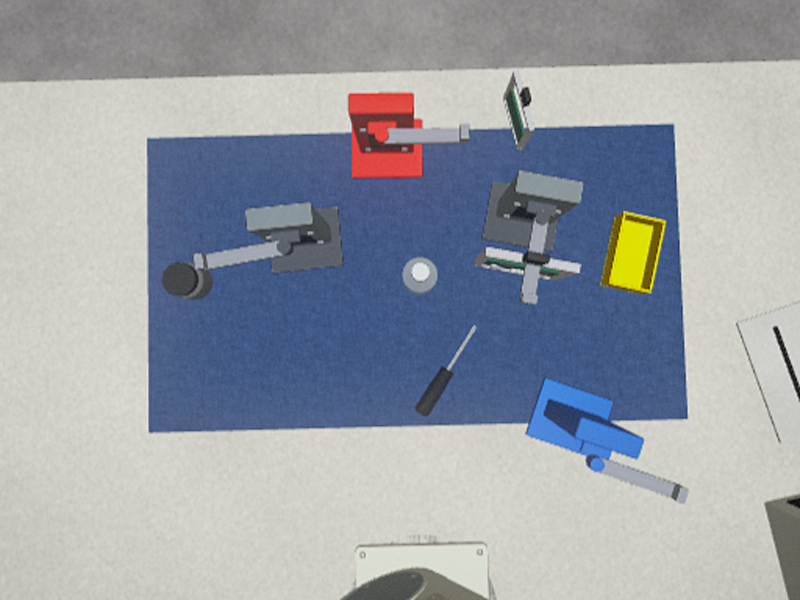

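Side view: the grey spare post is at about (330,400), the used post with the carrier at (335,250), and the bottle at (388,335) between them. Top view: the spare hinge is at (286,247) with its tip at (200,262), near the jar (182,280). The used hinge is at (541,218) with its tip at (529,298). The look-alikes are red, blue and a small carrier at the back. Next, close crops for precision.

```bash
cat > h.py <<'E'
import numpy as np, cv2
from station import env, set_gripper, viewer, workorder
from scipy.spatial.transform import Rotation as R
def unproj(n,u,v,z):
    p=viewer.camera_params(n); T=p['pose']
    d=T[:3,:3]@np.array([(u-p['cx'])/p['fx'],-(v-p['cy'])/p['fy'],-1]); o=T[:3,3]
    return o+d*(z-o[2])/d[2]
def proj(n,P):
    p=viewer.camera_params(n); T=p['pose']; c=(np.atleast_2d(P)-T[:3,3])@T[:3,:3]
    return np.c_[p['cx']+p['fx']*c[:,0]/-c[:,2], p['cy']+p['fy']*c[:,1]/c[:,2]]
def crop(img,x,y,w,h,k): 
    c=cv2.resize(img[y:y+h,x:x+w],None,fx=k,fy=k,interpolation=cv2.INTER_CUBIC)
    return c
def down(yaw):  # tool z down; closing axis (tool y) at world angle yaw
    y=np.array([np.cos(yaw),np.sin(yaw),0]); z=np.array([0,0,-1.]); return R.from_matrix(np.c_[np.cross(y,z),y,z]).as_quat()
E
python3 - <<'E'
from h import *
im=viewer.camera("top")
a=crop(im,95,115,130,90,6); b=crop(im,300,100,80,100,6)
cv2.imwrite("pics/a.png",a); cv2.imwrite("pics/b.png",b)
E
```

```text
(no output)
```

View pics/a.png

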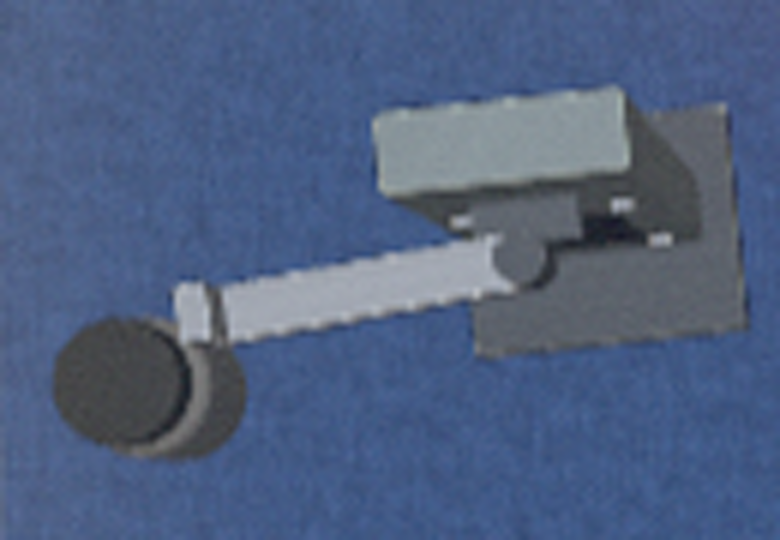

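View pics/b.png

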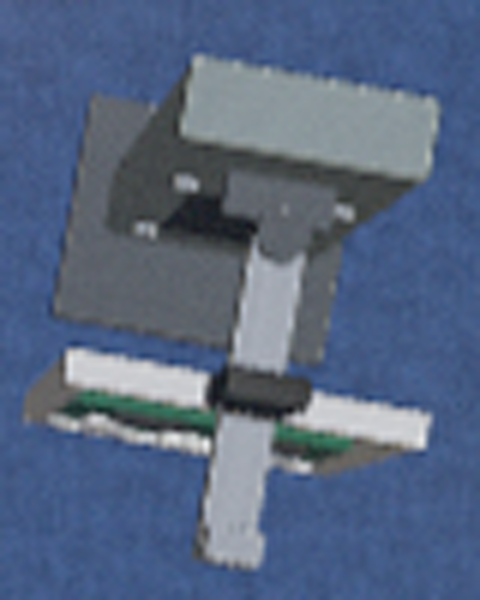

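Crop a: spare plate top corners (373,118), (621,88), (628,168), (380,193), barrel (521,257), lip centre (194,313). The arm stands about 4° out from folded. Crop b: used plate corners (194,55), (438,98), (428,180), (182,132), carrier top bar from (68,366) to (429,428), lip about (234,546).

```bash
python3 - <<'E'
from h import *
A=lambda u,v,z: unproj("top",(u+.5)/6-.5+95,(v+.5)/6-.5+115,z)
B=lambda u,v,z: unproj("top",(u+.5)/6-.5+300,(v+.5)/6-.5+100,z)
def post(f,c):  # TL TR BR BL
    P=np.array([f(*q,225) for q in c])[:,:2]; m=P.mean(0)
    d=(P[0]+P[3]-P[1]-P[2])/2; yaw=np.arctan2(-d[0],d[1]) # +y dir
    ex=np.array([np.cos(yaw),np.sin(yaw)]); print("size",np.linalg.norm(d),np.linalg.norm((P[0]+P[1]-P[2]-P[3])/2),"yaw",yaw,"origin",m-40*ex)
post(A,[(373,118),(621,88),(628,168),(380,193)])
b=A(521,257,212);t=A(194,313,226); d=(t-b)[:2]; print("barrel",b,"tip",t,np.linalg.norm(d),np.arctan2(d[1],d[0]))
post(B,[(194,55),(438,98),(428,180),(182,132)])
t=B(234,546,226);print("utip",t)
l,r=B(68,366,218),B(429,428,218); print("bar",l,r,np.linalg.norm(l-r),(l+r)/2,"normal yaw",np.arctan2(-(l-r)[0],(l-r)[1]))
print("tab",B(267,382,258))
for n,u,v,z in(("bottle",420,270,160),("jar",182,279,85)): print(n,unproj("top",u*.64,v*.64,z))
print("bin",[unproj("top",u*.64,v*.64,50)[:2].round() for u,v in((625,212),(665,220),(650,292),(602,285))])
E
```

```text
size 88.26596012602992 27.742254781558575 yaw 0.08389300552576354 origin [582.96459468 178.79704199]
barrel [583.24072229 178.05135119 212.        ] tip [564.84342708 291.01345549 226.        ] 114.45041492759499 1.732241423816622
size 87.80962750462423 28.665730130694314 yaw -0.2135731910563108 origin [ 614.79482279 -177.95839715]
utip [ 502.67056909 -153.86941987  226.        ]
bar [568.30622576 -98.80417422 218.        ] [ 542.854241   -225.65250015  218.        ] 129.37658721430404 [ 555.58023338 -162.22833718  218.        ] normal yaw -0.1980194824703076
tab [ 556.86326665 -161.33613953  258.        ]
bottle [549.20059002  -9.35157052 160.        ]
jar [550.91988414 362.20242695  85.        ]
bin [array([ 643., -345.]), array([ 628., -409.]), array([ 513., -380.]), array([ 526., -303.])]
```

```bash
cat >> h.py <<'E'
SP=np.array([583.1,178.3]); SY=0.083; UP=np.array([614.8,-178.0]); UY=-0.213
def fing(o,phi,r,off):  # point at r along arm direction phi, off along the left normal (ccw)
    return o+r*np.array([np.cos(phi),np.sin(phi)])+off*np.array([-np.sin(phi),np.cos(phi)])
def at(xy,z): return [float(xy[0]),float(xy[1]),float(z)]
E
python3 - <<'E'
from h import *
for nm,o,off,ph in(("S",SP,-22,(1.73,2.5,3.22)),("U",UP,-22,(np.pi+UY,3.7,np.pi*1.5+UY)),):
  for k in (0,np.pi):
    for p in ph:
      q=env.ik(at(fing(o,p,90,off),265),down(p+k)); print(nm,k,p,None if q is None else np.round(q,2))
for nm,o,y in(("S",SP,SY),("U",UP,UY)):
  for k in (0,np.pi):
   for r in (60,155):
    q=env.ik(at(fing(o,y+np.pi,r,0),345),down(y+k)); print(nm,k,r,None if q is None else np.round(q,2))
E
```

```text
S 0 1.73 [ 0.41  0.5   1.6  -0.    1.04 -1.32]
S 0 2.5 [ 0.42  0.4   1.76 -0.    0.98 -2.08]
S 0 3.22 None
S 3.141592653589793 1.73 [ 0.41  0.5   1.6  -0.    1.04  1.82]
S 3.141592653589793 2.5 [ 0.42  0.4   1.76 -0.    0.98  1.07]
S 3.141592653589793 3.22 [ 0.35  0.33  1.87 -0.    0.94  0.27]
U 0 2.928592653589793 None
U 0 3.7 [-0.4   0.38  1.79 -0.    0.97  2.19]
U 0 4.49938898038469 [-0.45  0.47  1.64 -0.    1.02  1.34]
U 3.141592653589793 2.928592653589793 [-0.27  0.36  1.83 -0.    0.95 -0.06]
U 3.141592653589793 3.7 [-0.4   0.38  1.79 -0.    0.97 -0.95]
U 3.141592653589793 4.49938898038469 [-0.45  0.47  1.64 -0.    1.02 -1.8 ]
S 0 60 [ 0.3   0.27  1.75 -0.    1.12  0.22]
S 0 155 [ 0.34  0.12  1.94 -0.    1.08  0.26]
S 3.141592653589793 60 None
S 3.141592653589793 155 None
U 0 60 [-0.31  0.31  1.69 -0.    1.14 -0.1 ]
U 0 155 [-0.33  0.16  1.89 -0.    1.09 -0.12]
U 3.141592653589793 60 None
U 3.141592653589793 155 None
```

```bash
cat >> h.py <<'E'
def swing(o,p0,p1,r=90,z=265):
    """closed fingers behind the arm; swing it counter-clockwise from p0 to the stop at p1"""
    P=lambda p,off,zz: (at(fing(o,p,r,off),zz),down(p+np.pi))
    env.reach(*P(p0,-34,330)); a,b=P(p0,-34,z); env.move_l(a,b,rate=150)
    a,b=P(p0,-21,z); env.move_l(a,b,rate=60)
    n=int(np.ceil((p1-p0)/0.25))
    for p in np.linspace(p0,p1-0.06,n+1)[1:]:
        a,b=P(p,-20,z); env.move_l(a,b,rate=90)
    a,b=P(p1+0.10,-20,z); hit=env.move_l(a,b,rate=25,f_stop=12)
    s=env.read_state(); print("stop",hit,s['force'],s['tool_pos'],"t",s['time_s'])
    a,b=P(p1,-45,z); env.move_l(a,b,rate=100); a[2]=345; env.move_l(a,b,rate=200)
E
python3 - <<'E'
from h import *
s=env.read_state(); p=list(s['tool_pos']); set_gripper(0)
env.move_l([p[0],p[1],400],rate=250)
env.reach(at(fing(SP,1.73,90,-34),400),down(1.73+np.pi))
swing(SP,1.73,np.pi+SY)
im=viewer.camera("top"); cv2.imwrite("pics/c.png",crop(im,95,80,260,120,3))
print(env.read_state()['time_s'])
E
```

```text
stop True [-0.82921126  4.43919341  1.821808  ] [492.34727627 192.70261779 265.04586374] t 9.3833
10.375
```

View pics/c.png

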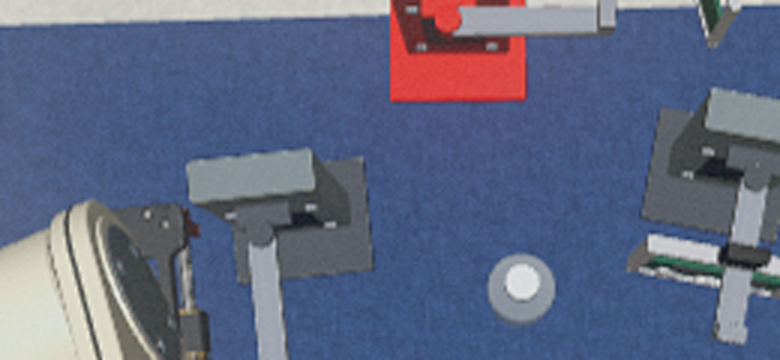

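The hook now points out, hinge at (261,233) and arm axis at (270,357). I'll press again, harder, to confirm it's on the stop.

```bash
python3 - <<'E'
from h import *
p1=np.pi+SY; P=lambda p,off,zz: (at(fing(SP,p,90,off),zz),down(p+np.pi))
a,b=P(p1,-45,265); env.move_l(a,b,rate=200); a,b=P(p1,-25,265); env.move_l(a,b,rate=100)
a,b=P(p1,-12,265); h=env.move_l(a,b,rate=20,f_stop=25); s=env.read_state(); print(h,s['force'],s['tool_pos'])
a,b=P(p1,-50,265); env.move_l(a,b,rate=100); a[2]=380; env.move_l(a,b,rate=250)
set_gripper(40)
# over the carrier
g=np.array([556.3,-162.0]); y=-0.205
env.reach(at(g,380),down(y))
im=viewer.camera("top"); cv2.imwrite("pics/d.png",crop(im,95,100,130,130,4))
print(env.read_state()['time_s'])
E
```

```text
True [0.40468989 4.70827916 1.93944104] [491.77827176 192.29523054 265.32513433]
15.025
```

View pics/d.png

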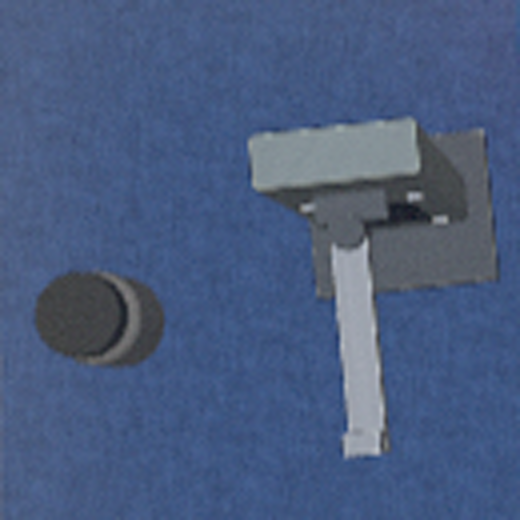

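The re-press stopped at the same place, so the hook is on its end stop (hinge (349,232), lip (362,443)). The jar is untouched. Now I'll grip and lift.

```bash
python3 - <<'E'
from h import *
A=lambda u,v,z: unproj("top",(u+.5)/4-.5+95,(v+.5)/4-.5+100,z)
b=A(349,232,212); t=A(362.5,443,226); d=(t-b)[:2]; print(b,t,np.linalg.norm(d),np.arctan2(d[1],d[0])%(2*np.pi)-np.pi)
g=np.array([556.3,-162.0]); y=-0.205
print(env.move_l(at(g,303),rate=120,f_stop=15))
f0=env.read_state()['force']
set_gripper(0); env.hold(0.2); s=env.read_state(); print(s['width'],s['grip_force'])
env.move_l(at(g,339),rate=70); env.hold(.2); s=env.read_state(); print(s['force']-f0,s['wrist_torque'],s['width'],s['time_s'])
cv2.imwrite("pics/e.png",crop(viewer.camera("side"),180,60,130,150,4))
E
```

```text
[582.76470261 177.07343783 212.        ] [469.59246976 169.13074794 226.        ] 113.4506086836129 0.07006743058503062
False
11.919309325928374 29.998073279857635
[-0.96032375  0.92645365 -3.70476359] [-0.04969877 -0.07419621  0.04428457] 11.98485457983313 17.4417
```

View pics/e.png

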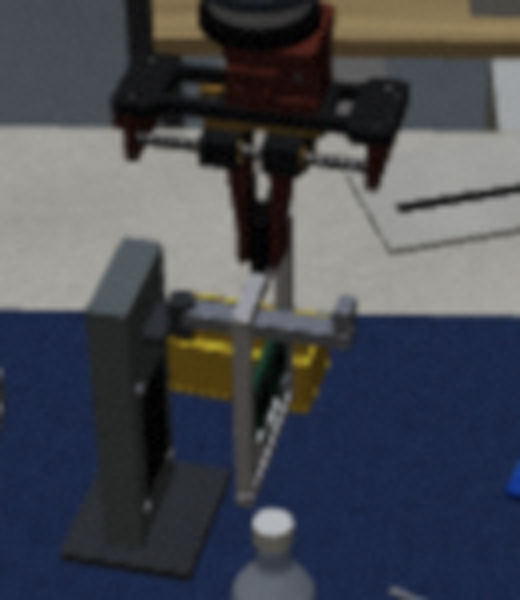

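The carrier is lifted (3.7 N) and upright, with bar above the lip at (345,300) and board below the arm. Now I'll transfer it.

```bash
python3 - <<'E'
from h import *
g=np.array([556.3,-162.0]); Y=0.076; O=np.array([583.0,177.8])
env.move_l(at(fing(g,np.pi+UY,100,0),339),rate=110)
env.move_l(at(fing(O,np.pi+Y,160,0),339),down(Y),rate=130)
env.hold(0.3)
env.move_l(at(fing(O,np.pi+Y,62,0),339),rate=80)
print(env.read_state()['force'])
env.move_l(at(fing(O,np.pi+Y,62,0),306),rate=60); print(env.read_state()['force'])
env.move_l(at(fing(O,np.pi+Y,62,0),302.5),rate=20,f_stop=4)
env.hold(.2); s=env.read_state(); print(s['force'],s['tool_pos'],s['time_s'])
cv2.imwrite("pics/f.png",np.hstack([crop(viewer.camera("side"),170,180,100,140,4),crop(viewer.camera("top"),130,100,100,140,4)]))
E
```

```text
[-0.7486466   0.26240407 -3.45505198]
[-0.28265591  0.80430334 -2.97449594]
[ 0.13123623 -0.83024461  5.13853329] [521.67777694 173.24671812 303.19727855] 23.9
```

View pics/f.png

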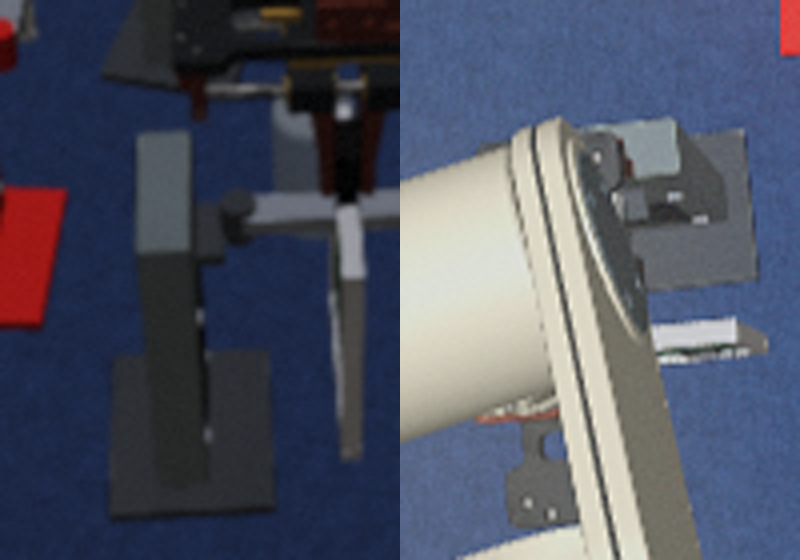

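The carrier is seated on the arm (contact at z = 303.2), bar across the arm at (345,215). Releasing it, then folding the used hook.

```bash
python3 - <<'E'
from h import *
s=env.read_state(); p=list(s['tool_pos'])
env.move_l([p[0],p[1],303.2],rate=20)
set_gripper(30); env.hold(.2); env.move_l([p[0],p[1],400],rate=90)
set_gripper(0); p0=np.pi+UY
env.reach(at(fing(UP,p0,90,-34),400),down(p0+np.pi))
swing(UP,p0,p0+np.pi/2)
p1=p0+np.pi/2; P=lambda p,off,zz: (at(fing(UP,p,90,off),zz),down(p+np.pi))
a,b=P(p1,-45,265); env.move_l(a,b,rate=200); a,b=P(p1,-25,265); env.move_l(a,b,rate=100)
a,b=P(p1,-12,265); h=env.move_l(a,b,rate=20,f_stop=25); s=env.read_state(); print(h,s['force'],s['tool_pos'])
a,b=P(p1,-50,265); env.move_l(a,b,rate=100); a[2]=400; env.move_l(a,b,rate=250)
env.reach([260,-480,400],b)
cv2.imwrite("pics/g1.png",np.vstack([crop(viewer.camera("top"),80,90,390,120,2),crop(viewer.camera("side"),100,100,390,180,2)]))
print(env.read_state()['time_s'])
E
```

```text
stop True [-0.08471223 -0.45848668  0.0215016 ] [ 573.72583064 -260.37423209  264.3035532 ] t 32.2083
True [-0.01351669 -0.31789505  0.16946611] [ 573.86543137 -261.21187251  264.84150456]
37.025
```

View pics/g1.png

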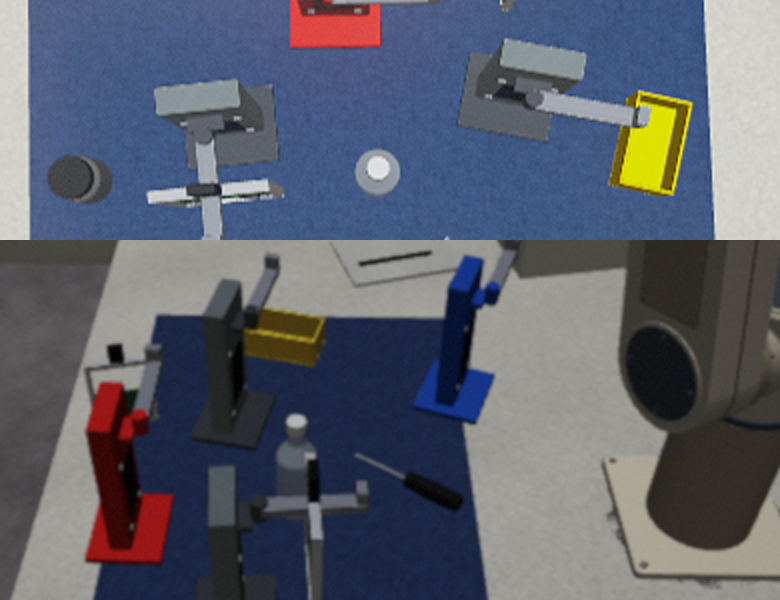

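```bash
python3 - <<'E'
from h import *
im=viewer.camera("top"); a=crop(im,290,90,125,85,6); b=crop(im,140,120,90,100,6)[:510]
cv2.imwrite("pics/h.png",a[:, :]); print(a.shape)
G=lambda u,v,z: unproj("top",(u+.5)/2-.5+80,(v+.5)/2-.5+90,z)
l,r=G(148,197,218),G(272,185,218); print("bar",(l+r)/2,np.linalg.norm(l-r),np.arctan2(-(l-r)[0],(l-r)[1]))
E
```

```text
(510, 750, 3)
bar [522.88487281 170.78879034 218.        ] 132.46848151753446 0.07006103707868744
```

View pics/h.png

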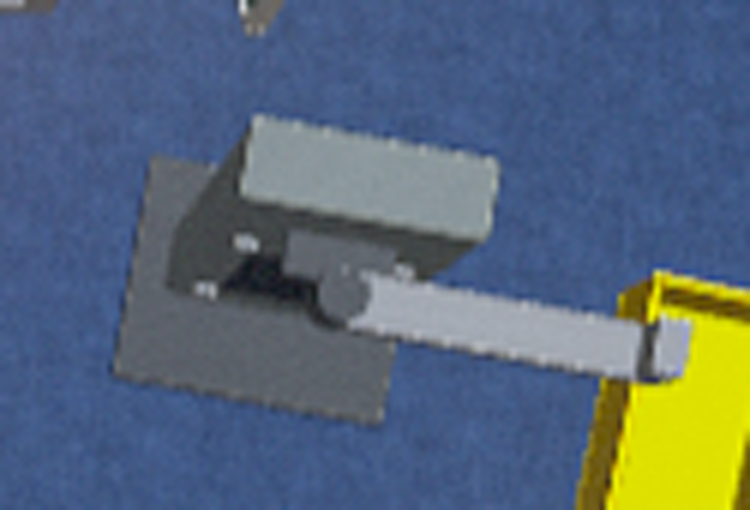

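The used hook runs parallel to its plate (arm edge slope 0.175, plate edges 0.169 to 0.190) and two presses stopped at the same place. The carrier sits square at about 60 mm along the spare arm and hangs free.

```bash
python3 -c "
from h import *
env.hold(1.5); print(workorder.sign_off(), env.read_state()['time_s'])"
```

```text
the job is handed in; nothing more can be done
the job is handed in; nothing more can be done
```

I've handed the job in: the carrier hangs square and free on the fully swung-out spare hook, the used hook is folded flat, the bystanders look unmoved, and the robot's clock read 37 s of the 67 s at my last check, just before handing in.

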